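# Proof-pull a mended handle on the bench pull gauge

## Robot

A 6-joint arm with a two-finger parallel gripper is mounted at the origin on the work surface. World frame = base frame: x ahead of the robot, y to its left, z up, the work surface at z = 0. Lengths are in m, angles in rad, forces in N, time in s.
With the tool pointing down it reaches from about 0.3 to 1 m from the base axis. Payload 5.1 kg.
Tool frame: the origin (TCP) lies at the very end of the fingers, on their centre line; the grasp point (between the pads) lies r.pinch_z behind it (r.pinch_z is the distance from the TCP to the grasp point, in m); z points along the fingers, y is the direction in which the jaws open and shut (so a half turn about z gives the same grasp; the last joint's range is limited). The gripper opens to 95 mm and grips with 3 to 60 N. Pads are 20 mm wide; open, the fingers measure 119 mm over their backs; the gripper's body (75 mm by 180 mm) begins 59 mm behind the grasp point.
Start: joints at [-1.255, 0.124, 1.65, -0, 1.367, -0.083], TCP at [0.252, -0.599, 0.215] pointing down, gripper open.
Joint ranges: [-2.61, 2.61], [-1.02, 2.33], [0.03, 2.71], [-1.35, 4.49], [0.32, 2.68], [-2.91, 2.91]. Speed limits (rad/s): [2.57, 2.57, 3.14, 3.14, 3.14, 3.14].

## Interface

Orientations are given as a unit quaternion [w, x, y, z].
In Python, from rig import r gives the robot as it stands.
- The arm moves only by the tool apply_moves, never from a script. Its argument "increments" is a list of rows, each a list of 3 entries, a list of its own where there are three numbers: the closure, from -1 (fully open) to 1 (shut), then the shift along the tool's x, y, z in m, then the turn, a rotation vector about the tool's x, y, z in rad. A call has 1 to 20 rows; each row is the pose to reach, as a shift and turn from the pose commanded when the call began, along the tool's axes at that moment; what a row does not reach only later rows make up. A row lasts 1/12 s, in which the tool goes at most 41.7 mm and 7.16 degrees, less where a joint would pass 70% of its speed; a pose out of reach is approached as far as the arm can. A call with a gripper value outside its range is refused whole. The fingers move at their own pace and stop on an object; "force" is the grip in N (left out, the last holds). Time passes only in rows, so rows that repeat a pose let the fingers close. It gives the time, the measured TCP pose, the force and the opening at its end, in the units of the state.
- r.get_obs(): the state, without advancing time (a new reading comes with each control period).
- r.snapshot(name): name is "scene" or "side" or "wrist"; returns a dict with "pixels" (420x560x3 uint8, blue, green, red), "z_map" (420x560 float32, m along the optical axis (not along the pixel's ray), 0 where there is no reading), "fx", "fy", "cx", "cy" (pixels), "world_from_camera" (4x4, takes a point from camera to world coordinates); the wrist camera has in their place "T_tool_cam" (4x4, takes a point from camera to tool coordinates, whose origin is the TCP and whose axes are the flange's). Camera axes: x right, y down, z forward; pixel columns grow to the right and rows downward; lengths in m; the calibration is good to about 2 mm. A picture is of the moment at which its call begins: read the wrist's pose just before it.
- r.close_job(): hands the job in, once; it reports no verdict.
The state is a dict: "clock": time; "joint_positions": joint angles; "joint_vel": joint speeds; "tau": joint torques, N m; "position": TCP position; "tcp_rot": TCP orientation; "wrist_force": force on the tool from outside, world axes, zero at the start; "ft_torque": the same for the moment, N m; "opening": finger opening in m.
Only numpy, scipy, OpenCV 4.12 (cv2) and the standard library are available. Lean on these libraries where they do the work, as an engineer would, in place of code of your own. Each camera call takes 0.05 s, during which the arm holds its last target.

## Task

Proof-test the glued pull handle on the bench pull gauge: first slide the drag marker (the small block with the upright fin) back until it rests against the pusher arm, then draw the handle out so that the pusher carries the marker level with the point of the clamped tab beside the scale, not beyond it, and hold it there for a second. Then ease the handle back, without letting it snap, until it is fully home, leaving the marker standing at the tab and the handle let go. Leave the jar, the screwdriver and the parts tray as they are.

Things in the scene. Friction and masses are not known exactly. Their poses are not given: they have to be found in the camera images.
- gauge: Bench pull gauge, screwed to the bench: a grey base plate 340 x 200 x 12 mm carrying an aluminium spring barrel (50 mm across, axis 50 mm above the bench). Its origin is on the bench surface below the barrel's axis line; its x axis is the direction in which the handle is drawn out, z is up. The plate spans x -210 to +130 mm and y -140 to +60 mm; the barrel spans x -205 to -75 mm at y = 0. The marker's track and the scale lie on the -y side.
- draw (a joint): How far the handle slide is drawn out along the gauge's +x: 0 = fully home against its stop, 0.10 m = fully out. A spring pulls it home with about 3.3 N at 0 plus 110 N/m (about 13 N at 0.085 m), and 1.5 N more while it pushes the marker.
- handle (a point): Centre of the grip bar of the mended black plastic D-handle on the slide: bar 12 mm thick (along the gauge's x), 94 mm long (along y), 14 mm high, its centre 78 mm above the bench, free space beneath it. Two legs run from its ends back to a steel crosshead plate (100 mm wide, top 86 mm above the bench); the clear opening behind the bar is 39 mm deep and 70 mm wide. With the slide home this point is at x = -10, y = 0 mm in the gauge's frame. Axes as the gauge's.
- marker (a joint): Position of the aluminium drag marker on its track along the gauge's x: 0 = touching the pusher arm when the slide is fully home, up to 0.105 m. It is on the same scale as the slide: when the pusher touches the marker both joints read the same. Friction of 1.5 N keeps it where it is left; it cannot leave its track.
- marker_fin (a point): Point in the aluminium marker's upright fin, 60 mm above the bench. The fin is 10 mm thick (along the gauge's x), 20 mm wide (y) and spans heights 34 to 76 mm, on a 20 mm cube that spans heights 15 to 35 mm; a small pointer at the fin's middle sticks out to the scale. At joint 0 this point is at x = -45, y = -85 mm in the gauge's frame. Axes as the gauge's.
- pusher_face (a point): Middle of the front (+x) face of the steel pusher arm, a 10 x 16 mm bar reaching sideways from the crosshead into the marker's track, 16 to 32 mm above the bench. It moves with the slide and stands 10 mm behind the marker fin's middle when it touches the marker. Axes as the gauge's.
- tab_point (a point): The point of the dark steel tab clamped on the scale (cannot be moved; 14 mm wide, 22 mm high with its screw, at y = -112 mm in the gauge's frame, pointing to +y). It shows where the marker must end: the marker is level with it when the fin's middle has the same gauge x. Somewhere between 45 and 85 mm from the marker's zero. Axes as the gauge's.
- jar: Bystander: glass jar with a metal lid, 72 mm across, 105 mm high, loose, beyond the drawn-out end of the gauge; origin at the centre of its underside.
- screwdriver: Bystander: screwdriver 190 mm long lying loose on the robot's side of the gauge; origin below its middle.
- parts_tray: Bystander: grey open parts tray 120 x 80 x 30 mm, loose, on the far side of the gauge; origin at the centre of its underside.

How it is judged:
On the way, in this order (a step that is already met when the one before it is completed fails the run):
1. the marker is slid back against the pusher arm with the slide home (value of joint each of marker, draw below 0.004 m), for 0.2 s.
2. the handle is drawn out until the pushed marker is level with the tab and held there (x of marker_fin in the frame of tab_point between -0.004 and 0.004 m and x of pusher_face in the frame of tab_point above -0.0155 m), for 0.8 s.
At the end, for the whole second after the job is handed in: the slide is back home (within 3 mm) and still, and the marker stands still within 4 mm of level with the tab's point (x of marker_fin in the frame of tab_point between -0.004 and 0.004 m and value of joint draw below 0.003 m and velocity of joint draw between -0.01 and 0.01 m/s and velocity of joint marker between -0.01 and 0.01 m/s); the robot touches nothing.
It fails at once if the handle is pulled more than 8 mm past the tab (x of pusher_face in the frame of tab_point above -0.002 m).
It fails at once if the handle snaps back (faster than 0.4 m/s) (velocity of joint draw below -0.4 m/s).
It fails at once if the jar is moved more than 30 mm (distance of jar from where it was at the start of the episode above 0.03 m).
It fails at once if the screwdriver is moved more than 30 mm (distance of screwdriver from where it was at the start of the episode above 0.03 m).
It fails at once if the parts tray is moved more than 30 mm (distance of parts_tray from where it was at the start of the episode above 0.03 m).
It also fails if it takes over 51 s, if anything falls off the work surface, if the arm or the gripper's body presses on something with over 40 N, if the wrist force passes 120 N, or if a joint passes its speed limit or range.

## Working session

There is one attempt and no reset: what is moved stays moved. The work goes in short steps, Python scripts to look and compute and a tool call to move; the robot and the scene stay as the last step left them, time stands still between calls to the robot, and variables do not carry over. Pictures are saved under pics/ and viewed, and the job is handed in when it is done.

Besides the shell and the picture viewer there is one more tool, called after "Call:" by a JSON object that holds its "api" and its "payload", one argument or row to a line. apply_moves: Moves the arm, as the interface text tells. Its arguments: {"type":"object","properties":{"increments":{"type":"array","items":{"type":"array"}},"force":{"type":"number"}},"required":["increments"]}

```bash
ls; mkdir -p pics; cat > h.py <<'E'
import numpy as np,cv2
from rig import r
from scipy.spatial.transform import Rotation as R
def snap(n,f):
    o=r.get_obs(); s=r.snapshot(n)
    cv2.imwrite('pics/%s.png'%f,s['pixels'])
    if n=='wrist':
        T=np.eye(4);q=o['tcp_rot'];T[:3,:3]=R.from_quat([q[1],q[2],q[3],q[0]]).as_matrix();T[:3,3]=o['position']
        s['W']=T@np.array(s['T_tool_cam'])
    else: s['W']=np.array(s['world_from_camera'])
    np.savez('pics/%s.npz'%f,**{k:np.array(v) for k,v in s.items()})
    return s
def load(f): return dict(np.load('pics/%s.npz'%f))
def pt(s,u,v):
    z=float(s['z_map'][int(v),int(u)])
    return (s['W']@np.array([(u-s['cx'])/s['fx']*z,(v-s['cy'])/s['fy']*z,z,1]))[:3]
def ray(s,u,v,h):
    d=s['W'][:3,:3]@np.array([(u-s['cx'])/s['fx'],(v-s['cy'])/s['fy'],1]);o=s['W'][:3,3]
    return o+d*(h-o[2])/d[2]
def tri(s1,p1,s2,p2):
    A=[];b=[]
    o=[];D=[]
    for s,(u,v) in((s1,p1),(s2,p2)):
        d=s['W'][:3,:3]@np.array([(u-s['cx'])/s['fx'],(v-s['cy'])/s['fy'],1]);d/=np.linalg.norm(d)
        P=np.eye(3)-np.outer(d,d);A.append(P);b.append(P@s['W'][:3,3])
    x=np.linalg.lstsq(np.vstack(A),np.hstack(b),rcond=None)[0]
    return x,np.linalg.norm(np.vstack(A)@x-np.hstack(b))
E
python3 - <<'E'
from h import *
print(r.get_obs(),r.pinch_z)
for n in('scene','side','wrist'):
    s=snap(n,n+'0'); print(n,s['W'].round(3).tolist(),s['fx'],s['cx'],s['cy'])
E
```

```text
pics
{'clock': 0.0, 'joint_positions': array([-1.25459369e+00,  1.24482912e-01,  1.65163629e+00, -7.88309459e-06,
        1.36749338e+00, -8.26004945e-02]), 'joint_vel': array([ 0.00092184, -0.00101833,  0.00058905, -0.00084753, -0.00029298,
       -0.00068944]), 'tau': array([ 1.77267730e-04, -4.17595482e+01, -3.59936285e+01,  7.75891612e-02,
        4.92299662e-02, -1.58549060e-04]), 'position': array([ 0.25218057, -0.59840707,  0.2134237 ]), 'tcp_rot': array([-1.00263045e-03,  9.80184634e-01,  1.98083474e-01, -1.21529826e-04]), 'wrist_force': array([-0.18163209, -0.01975747,  0.22690868]), 'ft_torque': array([-0.0089496 , -0.00835528,  0.02537617]), 'opening': 0.095077765072037} 0.0188
scene [[-0.398, 0.455, -0.796, 1.216], [0.917, 0.206, -0.341, 0.388], [0.009, -0.866, -0.499, 0.507], [0.0, 0.0, 0.0, 1.0]] 497.76596663437374 281.28684006472423 204.22127891196303
side [[-0.76, -0.367, 0.537, 0.1], [-0.65, 0.401, -0.646, 0.66], [0.022, -0.839, -0.543, 0.561], [0.0, 0.0, 0.0, 1.0]] 418.58635632701646 279.54124314596896 209.13987561108752
wrist [[0.388, -0.896, -0.216, 0.313], [-0.922, -0.378, -0.09, -0.572], [-0.002, 0.234, -0.972, 0.383], [0.0, 0.0, 0.0, 1.0]] 333.54044837430837 281.4276204950867 211.98344889005486
```

View pics/scene0.png

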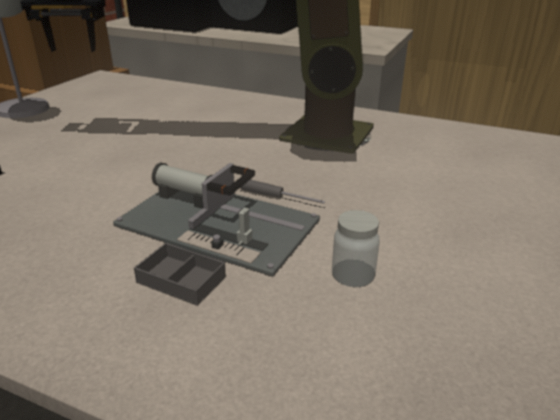

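View pics/side0.png

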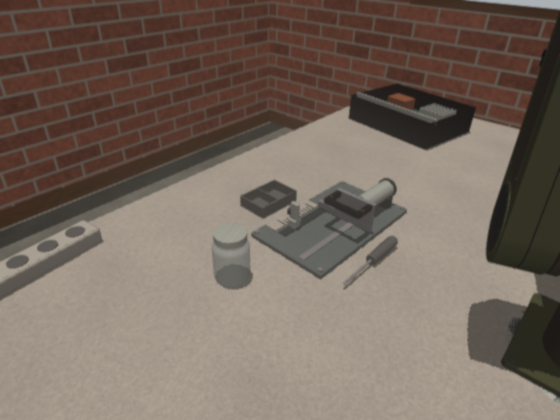

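View pics/wrist0.png

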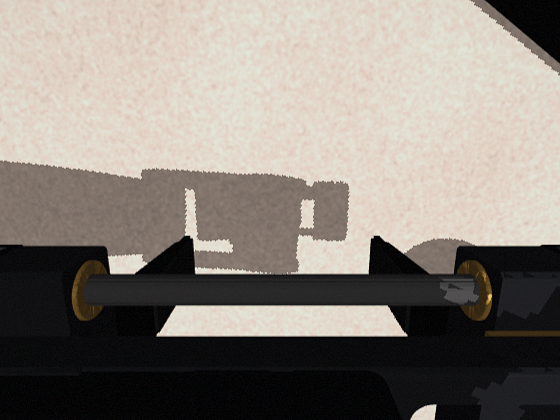

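The scene picture shows the gauge with its barrel at (185,182), handle at (240,178), marker fin at (244,220), tab at (217,241), jar at (355,250) and tray at (180,273). The side picture shows the same things, with the fin at (295,212). I'll enlarge both and get rough positions.

```bash
python3 - <<'E'
from h import *
s=load('scene0');d=load('side0')
for n,im,(x0,x1,y0,y1) in(('a',s['pixels'],(110,330,150,300)),('b',d['pixels'],(230,420,165,295))):
    c=cv2.convertScaleAbs(im[y0:y1,x0:x1],alpha=1.8); cv2.imwrite('pics/crop_%s.png'%n,cv2.resize(c,None,fx=3.6,fy=3.6,interpolation=cv2.INTER_CUBIC))
for u,v in[(119,222),(317,219),(272,268),(245,212),(217,240),(240,178),(205,205),(160,170),(205,182)]: print('scene',u,v,pt(s,u,v).round(4))
for u,v in[(256,234),(320,268),(405,212),(295,206),(350,203),(380,195)]: print('side',u,v,pt(d,u,v).round(4))
E
```

```text
scene 119 222 [ 0.6099 -0.2015  0.0107]
scene 317 219 [0.4472 0.1329 0.0107]
scene 272 268 [0.6233 0.1189 0.0124]
scene 245 212 [0.5746 0.0466 0.0743]
scene 217 240 [0.6137 0.012  0.0317]
scene 240 178 [ 0.4808 -0.0116  0.0832]
scene 205 205 [ 0.5314 -0.0604  0.0397]
scene 160 170 [ 0.4856 -0.1904  0.0657]
scene 205 182 [ 0.5233 -0.0618  0.084 ]
side 256 234 [0.6162 0.1177 0.0105]
side 320 268 [0.4398 0.1212 0.0165]
side 405 212 [ 0.4132 -0.1969  0.0061]
side 295 206 [0.5664 0.0459 0.0716]
side 350 203 [ 0.4879 -0.0533  0.0668]
side 380 195 [ 0.459  -0.1388  0.0615]
```

View pics/crop_a.png

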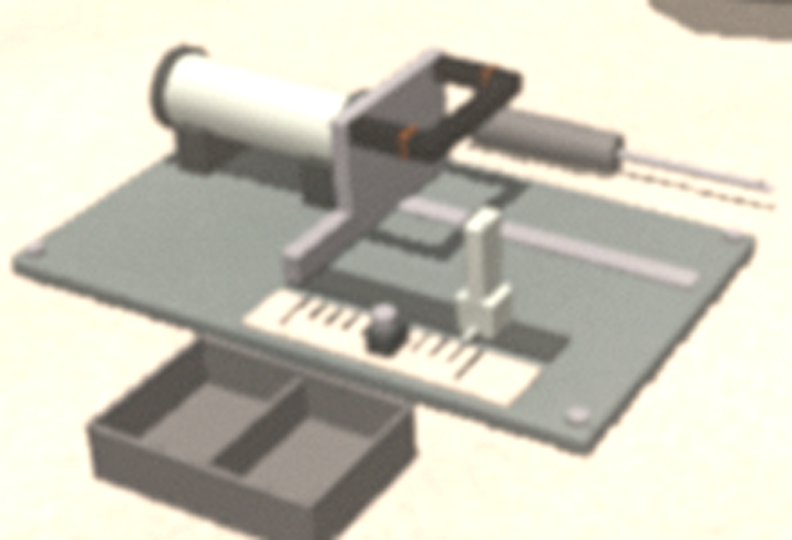

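View pics/crop_b.png

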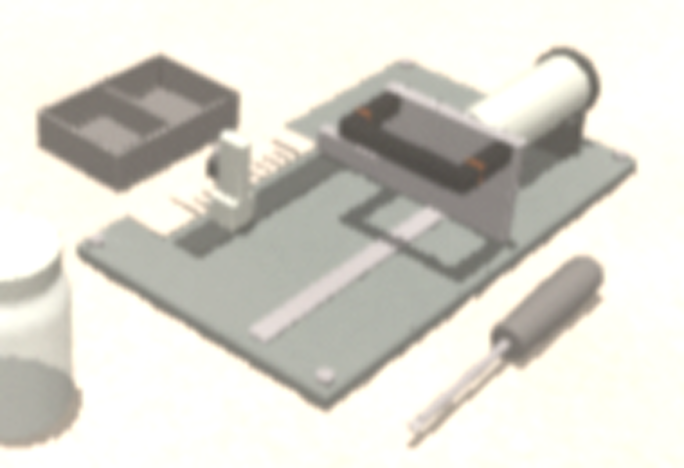

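```bash
cat >> h.py <<'E'
def mv(target,yang):
    """shift,turn in tool axes to TCP target with tool down, tool y at world angle yang (deg)"""
    o=r.get_obs();q=o['tcp_rot'];M=R.from_quat([q[1],q[2],q[3],q[0]]).as_matrix()
    y=np.array([np.cos(np.radians(yang)),np.sin(np.radians(yang)),0]);z=np.array([0,0,-1.]);x=np.cross(y,z)
    G=np.stack([x,y,z],1)
    print('shift',(M.T@(np.array(target)-o['position'])).round(4),'turn',R.from_matrix(M.T@G).as_rotvec().round(4),'pos',o['position'].round(4),'clk',o['clock'],'F',o['wrist_force'].round(1),'op',round(o['opening'],4),'yang',np.degrees(np.arctan2(M[1,1],M[0,1])).round(2))
E
python3 -c "
from h import *
mv([.48,0,.25],-92.3)"
```

```text
shift [ 0.4423 -0.4632 -0.0355] turn [-1.600e-03  2.000e-04  4.389e-01] pos [ 0.2522 -0.5985  0.2137] clk 0.15 F [-0.1 -0.8  0.6] op 0.0953 yang -67.15
```

Call:
{"api": "apply_moves", "payload": {
  "increments": [
    [-1,[0.22,-0.23,-0.036],[0,0,0.22]],
    [-1,[0.22,-0.23,-0.036],[0,0,0.22]],
    [-1,[0.22,-0.23,-0.036],[0,0,0.22]],
    [-1,[0.22,-0.23,-0.036],[0,0,0.22]],
    [-1,[0.22,-0.23,-0.036],[0,0,0.22]],
    [-1,[0.22,-0.23,-0.036],[0,0,0.22]],
    [-1,[0.22,-0.23,-0.036],[0,0,0.22]],
    [-1,[0.442,-0.463,-0.036],[0,0,0.439]],
    [-1,[0.442,-0.463,-0.036],[0,0,0.439]],
    [-1,[0.442,-0.463,-0.036],[0,0,0.439]],
    [-1,[0.442,-0.463,-0.036],[0,0,0.439]],
    [-1,[0.442,-0.463,-0.036],[0,0,0.439]],
    [-1,[0.442,-0.463,-0.036],[0,0,0.439]],
    [-1,[0.442,-0.463,-0.036],[0,0,0.439]],
    [-1,[0.442,-0.463,-0.036],[0,0,0.439]],
    [-1,[0.442,-0.463,-0.036],[0,0,0.439]],
    [-1,[0.442,-0.463,-0.036],[0,0,0.439]],
    [-1,[0.442,-0.463,-0.036],[0,0,0.439]],
    [-1,[0.442,-0.463,-0.036],[0,0,0.439]]
  ]
}}

```text
clock: 1.73
position: [0.4796, -0.001, 0.2503]
tcp_rot: [0.0, 1.0, -0.02, -0.0]
wrist_force: [-0.2, -0.9, -0.4]
opening: 0.0953
```

```bash
python3 - <<'E'
from h import *
mv([.48,0,.25],-92.3)
s=snap('wrist','w1'); print(s['W'].round(4).tolist())
cv2.imwrite('pics/w1b.png',cv2.resize(s['pixels'][:260],None,fx=1.42,fy=1.42,interpolation=cv2.INTER_CUBIC))
E
```

```text
shift [ 0.0004 -0.001   0.0003] turn [0.0004 0.0007 0.    ] pos [ 0.4796 -0.001   0.2503] clk 1.7333 F [-0.2 -0.9 -0.4] op 0.0953 yang -92.3
[[-0.0403, -0.9712, -0.2348, 0.546], [-0.9992, 0.0392, 0.0091, -0.0021], [0.0003, 0.235, -0.972, 0.4197], [0.0, 0.0, 0.0, 1.0]]
```

View pics/w1b.png

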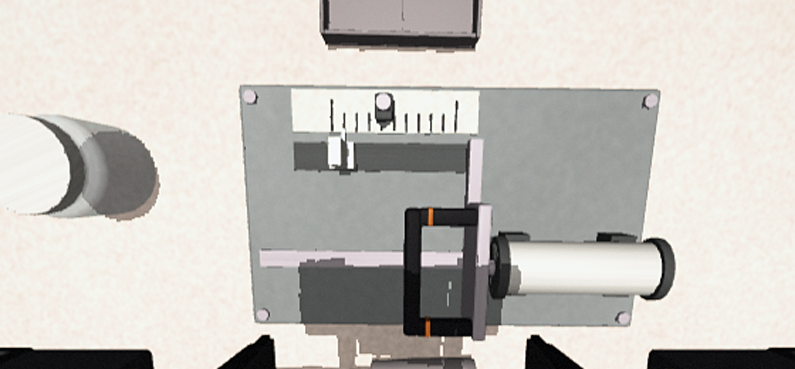

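The wrist view (1.42x) shows the plate corners at (239,86), (661,90), (629,326) and (254,325). The tab is at (384,105), the fin at (341,152), the handle bar at (412,265), the pusher at (474,170) and the jar far left. Next I'll measure these.

```bash
python3 - <<'E'
from h import *
s=load('w1')
im=s['pixels']
k=1.42
for n,(u,v) in dict(c1=(239.5,86),c2=(661,90),c3=(629.5,326),c4=(254,325)).items(): print(n,ray(s,u/k,v/k,.012).round(4))
for n,(u,v) in dict(jarlid=(20,160),tray=(400,20),finA=(341,150),tabscrew=(384,101),bar=(412,265),bar2=(412,230),cross=(484,270),pusher=(474,170)).items(): print(n,pt(s,u/k,v/k).round(4))
c=im[50:240,160:360]; cv2.imwrite('pics/w1c.png',cv2.resize(c,None,fx=3.9,fy=3.1,interpolation=cv2.INTER_NEAREST)[:600])
c=im[55:130,200:345]; cv2.imwrite('pics/w1d.png',cv2.resize(c,None,fx=5.5,fy=5.5,interpolation=cv2.INTER_NEAREST))
E
```

```text
c1 [0.6291 0.1223 0.012 ]
c2 [ 0.6126 -0.2141  0.012 ]
c3 [ 0.4162 -0.2034  0.012 ]
c4 [0.4307 0.1331 0.012 ]
jarlid [0.5722 0.2396 0.1043]
tray [ 0.6666 -0.0074  0.0272]
finA [0.5723 0.0376 0.0746]
tabscrew [0.6093 0.0071 0.0361]
bar [ 0.4907 -0.0089  0.082 ]
bar2 [ 0.5159 -0.0097  0.0835]
cross [ 0.4855 -0.0602  0.0849]
pusher [ 0.5563 -0.0615  0.0313]
```

View pics/w1d.png

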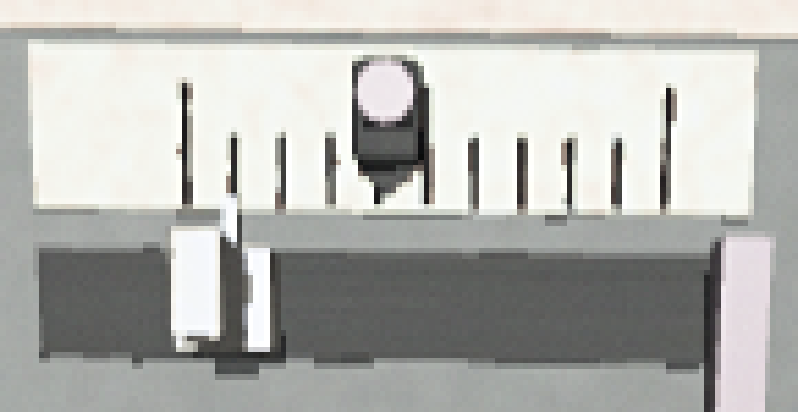

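```bash
cat >> h.py <<'E'
th=np.radians(2.75)
EX=np.array([np.sin(th),np.cos(th),0]);EY=np.array([-np.cos(th),np.sin(th),0]);O=np.array([.4841,.0014,0])
def g(p): p=np.array(p)-O; return np.array([p@EX,p@EY,p[2]])*1000
def w(x,y,z): return O+EX*x/1000+EY*y/1000+np.array([0,0,z/1000])
E
python3 - <<'E'
from h import *
s=load('w1');f=lambda x,y:(200+x/5.5,55+y/5.5)
print('tab tip depth',g(pt(s,*f(380,180))).round(1), [g(ray(s,*f(380,200),h)).round(1) for h in(.012,.02,.03)])
print('tab body sides',[g(ray(s,*f(x,140),.03)).round(1) for x in(355,418)], 'top screw',g(pt(s,*f(386,90))).round(1))
print('ticks',g(ray(s,*f(185,150),.013)).round(1),g(ray(s,*f(667,150),.013)).round(1))
print('fin top edges',[g(ray(s,*f(x,280),.076)).round(1) for x in(172,221)],'ys',[g(ray(s,*f(195,y),.076)).round(1) for y in (228,340)], 'depth',g(pt(s,*f(195,270))).round(1))
print('pusher face',g(ray(s,*f(720,300),.032)).round(1))
k=1.42
print('bar edges',[g(ray(s,x/k,265/k,.085)).round(1) for x in(404,421)],'crosshead front',g(ray(s,477/k,265/k,.086)).round(1))
print('bar ys',[g(ray(s,412/k,y/k,.085)).round(1) for y in(207,336)])
for n in('scene0','side0'):
  q=load(n); 
E
python3 - <<'E'
import sys;sys.path.insert(0,'.')
from h import *
# two-view heights: scene crop pixel = 110+x/3.6,150+y/3.6 ; wrist 
s=load('w1');a=load('scene0');b=load('side0');k=1.42
A=lambda x,y:(110+x/3.6,150+y/3.6)
f=lambda x,y:(200+x/5.5,55+y/5.5)
for n,p,q in [('fin top centre',f(196,282),A(484,215)),('bar corner -y,+x top',(405/k,208/k),A(418,140)),('bar corner +y+x',(405/k,336/k),A(521,78)),('screw top',f(386,92),A(386,313))]:
  x,e=tri(s,p,a,q); print(n,g(x).round(1),'res mm',round(e*1000,1))
E
```

```text
tab tip depth [  13.7 -110.    18.9] [array([  14. , -106.9,   12. ]), array([  13.7, -106. ,   20. ]), array([  13.3, -104.9,   30. ])]
tab body sides [array([  18.3, -116.2,   30. ]), array([   5.7, -116.3,   30. ])] top screw [  11.9 -124.5   36.1]
ticks [  54.6 -116.3   13. ] [ -45.9 -117.1   13. ]
fin top edges [array([ 48.9, -86. ,  76. ]), array([ 40.2, -86.1,  76. ])] ys [array([ 44.6, -94.9,  76. ]), array([ 45.1, -75.7,  76. ])] depth [ 44.7 -87.7  76.3]
pusher face [-55.5 -86.   32. ]
bar edges [array([-4.2, -7.6, 85. ]), array([-16.3,  -7.7,  85. ])] crosshead front [-56.1  -8.1  86. ]
bar ys [array([ -9.3, -48.3,  85. ]), array([-10.6,  45.5,  85. ])]
fin top centre [ 45.5 -85.1  75.9] res mm 1.4
bar corner -y,+x top [ -7.2 -49.5  86.6] res mm 4.8
bar corner +y+x [-5.9 47.3 78.6] res mm 0.6
screw top [  12.9 -124.    33.8] res mm 1.6
```

```bash
python3 -c "
from h import *
mv(w(85,-85,45),-92.75)"
```

```text
shift [ 0.0901 -0.0875  0.2053] turn [0.0003 0.0005 0.0068] pos [ 0.4796 -0.0014  0.2504] clk 1.7833 F [ 0.5 -0.7 -0.4] op 0.095 yang -92.36
```

Call:
{"api": "apply_moves", "payload": {
  "increments": [
    [1,[0.09,-0.087,0.12],[0,0,0.007]],
    [1,[0.09,-0.087,0.12],[0,0,0.007]],
    [1,[0.09,-0.087,0.12],[0,0,0.007]],
    [1,[0.09,-0.087,0.12],[0,0,0.007]],
    [1,[0.09,-0.087,0.12],[0,0,0.007]],
    [1,[0.09,-0.087,0.14],[0,0,0.007]],
    [1,[0.09,-0.087,0.17],[0,0,0.007]],
    [1,[0.09,-0.087,0.19],[0,0,0.007]],
    [1,[0.09,-0.087,0.205],[0,0,0.007]],
    [1,[0.09,-0.087,0.205],[0,0,0.007]],
    [1,[0.09,-0.087,0.205],[0,0,0.007]]
  ]
}}

```text
clock: 2.7
position: [0.5729, 0.0812, 0.0456]
tcp_rot: [0.0, 1.0, -0.025, -0.001]
wrist_force: [-0.4, 0.6, -0.0]
opening: 0.0271
```

```bash
python3 - <<'E'
from h import *
mv(w(-20,-85,45),-92.75); print(g(r.get_obs()['position']))
s=snap('wrist','w2')
E
```

```text
shift [0.0003 0.104  0.0006] turn [ 0.0003  0.0012 -0.0011] pos [0.5729 0.0812 0.0456] clk 2.7 F [-0.4  0.6 -0. ] op 0.0271 yang -92.81
[ 83.98777555 -84.82479847  45.58880715]
```

View pics/w2.png

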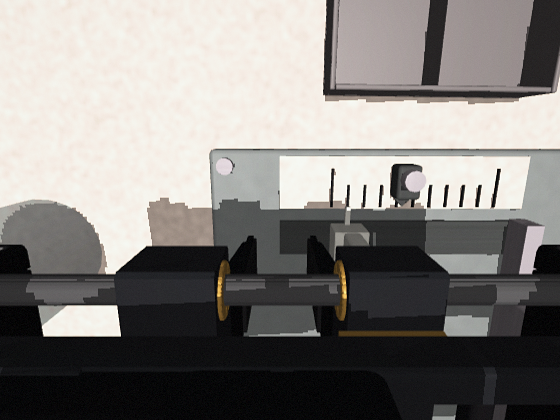

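The wrist view shows the fingers on the jar side of the fin at (350,240), with the tab at (405,180) and the pusher at (525,235). The jaws are still closing, to be followed by pushing the marker back.

Call:
{"api": "apply_moves", "payload": {
  "increments": [
    [1,[0,0,0],[0,0,0]],
    [1,[0,0,0],[0,0,0]],
    [1,[0,0,0],[0,0,0]],
    [1,[0,0.01,0],[0,0,0]],
    [1,[0,0.018,0],[0,0,0]],
    [1,[0,0.025,0],[0,0,0]],
    [1,[0,0.032,0],[0,0,0]],
    [1,[0,0.04,0],[0,0,0]],
    [1,[0,0.048,0],[0,0,0]],
    [1,[0,0.056,0],[0,0,0]],
    [1,[0,0.064,0],[0,0,0]],
    [1,[0,0.072,0],[0,0,0]],
    [1,[0,0.08,0],[0,0,0]],
    [1,[0,0.087,0],[0,0,0]],
    [1,[0,0.093,0],[0,0,0]],
    [1,[0,0.098,0],[0,0,0]],
    [1,[0,0.102,0],[0,0,0]],
    [1,[0,0.102,0],[0,0,0]]
  ]
}}

```text
clock: 4.25
position: [0.5685, -0.0201, 0.0456]
tcp_rot: [0.0, 1.0, -0.024, 0.0]
wrist_force: [-0.3, -0.4, 0.3]
opening: 0.0003
```

```bash
python3 - <<'E'
from h import *
mv(w(-28,-85,45),-92.75); print(g(r.get_obs()['position']))
s=snap('wrist','w3')
E
```

```text
shift [-0.0003  0.0105  0.0006] turn [ 0.0006 -0.0001  0.0003] pos [ 0.5685 -0.0201  0.0456] clk 4.25 F [-0.3 -0.4  0.3] op 0.0003 yang -92.73
[-17.45302031 -85.34152282  45.57695171]
```

View pics/w3.png

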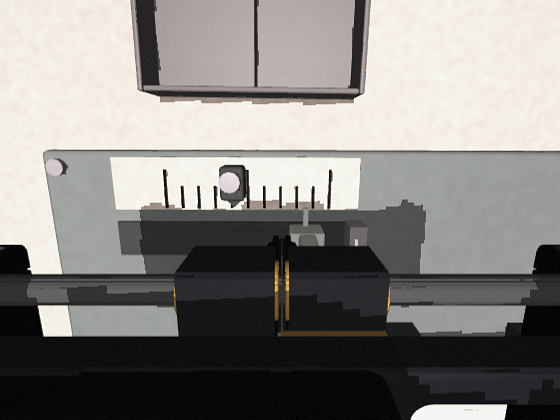

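Jaws shut. The marker (305,235) is about 13 mm short of the pusher (355,235), so I'll continue in small steps and watch the force.

Call:
{"api": "apply_moves", "payload": {
  "increments": [
    [1,[0,0.003,0],[0,0,0]],
    [1,[0,0.006,0],[0,0,0]],
    [1,[0,0.009,0],[0,0,0]],
    [1,[0,0.01,0],[0,0,0]],
    [1,[0,0.01,0],[0,0,0]]
  ]
}}

```text
clock: 4.72
position: [0.568, -0.0295, 0.0455]
tcp_rot: [0.0, 1.0, -0.024, -0.0]
wrist_force: [-0.7, 0.9, -0.8]
opening: 0.0004
```

```bash
python3 - <<'E'
from h import *
mv(w(-28,-85,45),-92.75); print(g(r.get_obs()['position']))
s=snap('wrist','w4')
cv2.imwrite('pics/w4b.png',cv2.resize(s['pixels'][140:280,150:400],None,fx=3.2,fy=3.2,interpolation=cv2.INTER_NEAREST))
E
```

```text
shift [-0.0002  0.0012  0.0005] turn [0.0002 0.0002 0.0007] pos [ 0.568  -0.0295  0.0455] clk 4.7167 F [-0.7  0.9 -0.8] op 0.0004 yang -92.71
[-26.84574316 -85.24606228  45.52414977]
```

View pics/w4b.png

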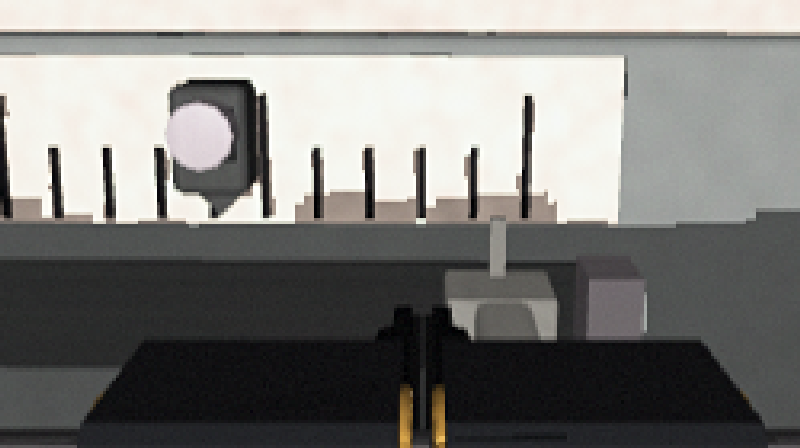

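The cube's edge (556,300 in the crop) is about 5 mm from the pusher (583,290). I'll continue.

Call:
{"api": "apply_moves", "payload": {
  "increments": [
    [1,[0,0.002,0],[0,0,0]],
    [1,[0,0.003,0],[0,0,0]],
    [1,[0,0.004,0],[0,0,0]],
    [1,[0,0.004,0],[0,0,0]]
  ]
}}

```text
clock: 5.1
position: [0.5678, -0.0334, 0.0456]
tcp_rot: [0.0, 1.0, -0.024, -0.0]
wrist_force: [-1.1, 0.5, -0.6]
opening: 0.0004
```

Call:
{"api": "apply_moves", "payload": {
  "increments": [
    [1,[0,0.001,0],[0,0,0]],
    [1,[0,0.0015,0],[0,0,0]],
    [1,[0,0.0015,0],[0,0,0]]
  ]
}}

```text
clock: 5.35
position: [0.5677, -0.0348, 0.0456]
tcp_rot: [-0.0, 1.0, -0.024, -0.0]
wrist_force: [-0.1, 1.0, -0.8]
opening: 0.0006
```

```bash
python3 - <<'E'
from h import *
mv(w(-28,-85,45),-92.75); print(g(r.get_obs()['position']))
s=snap('wrist','w5')
cv2.imwrite('pics/w5b.png',cv2.resize(s['pixels'][140:280,150:400],None,fx=3.2,fy=3.2,interpolation=cv2.INTER_NEAREST))
E
```

```text
shift [-0.0002 -0.0042  0.0006] turn [-0.      0.0002  0.0007] pos [ 0.5677 -0.0348  0.0456] clk 5.35 F [-0.1  1.  -0.8] op 0.0006 yang -92.71
[-32.17756884 -85.23628012  45.6042578 ]
```

View pics/w5b.png

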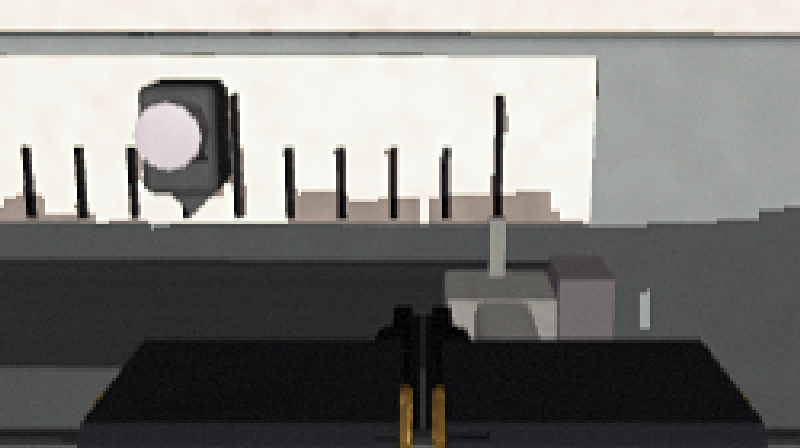

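The marker now touches the pusher and its pointer (497,245) is at the zero tick (499). I'll hold briefly with a slight extra press, then back off and rise.

Call:
{"api": "apply_moves", "payload": {
  "increments": [
    [1,[0,0.0005,0],[0,0,0]],
    [1,[0,0.001,0],[0,0,0]],
    [1,[0,0.001,0],[0,0,0]],
    [1,[0,0.001,0],[0,0,0]]
  ]
}}

```text
clock: 5.73
position: [0.5677, -0.0352, 0.0456]
tcp_rot: [-0.001, 1.0, -0.024, -0.0]
wrist_force: [0.3, 5.2, -1.4]
opening: 0.0007
```

Call:
{"api": "apply_moves", "payload": {
  "increments": [
    [1,[0,-0.005,0],[0,0,0]],
    [1,[0,-0.012,0],[0,0,0]],
    [1,[0,-0.012,-0.03],[0,0,0]],
    [1,[0,-0.012,-0.07],[0,0,0]],
    [0.2,[0,-0.012,-0.11],[0,0,0]],
    [0.2,[-0.04,-0.012,-0.14],[0,0,0]],
    [0.2,[-0.08,-0.012,-0.17],[0,0,0]],
    [0.2,[-0.085,-0.025,-0.2],[0,0,0]],
    [0.2,[-0.085,-0.025,-0.2],[0,0,0]],
    [0.2,[-0.085,-0.025,-0.2],[0,0,0]]
  ]
}}

```text
clock: 6.57
position: [0.4852, -0.0067, 0.2499]
tcp_rot: [0.001, 1.0, -0.023, 0.004]
wrist_force: [0.3, -0.4, -0.2]
opening: 0.0349
```

```bash
python3 - <<'E'
from h import *
mv(w(-10,0,70),-92.75); print(g(r.get_obs()['position']))
s=snap('wrist','w6')
cv2.imwrite('pics/w6b.png',cv2.resize(s['pixels'][20:250,130:430],None,fx=2.6,fy=2.6,interpolation=cv2.INTER_NEAREST))
E
```

```text
shift [-0.0029  0.0017  0.1799] turn [ 0.0016 -0.0083  0.0015] pos [ 0.4852 -0.0067  0.2499] clk 6.5667 F [ 0.3 -0.4 -0.2] op 0.0349 yang -92.66
[ -8.00110581  -1.43860579 249.88440638]
```

View pics/w6b.png

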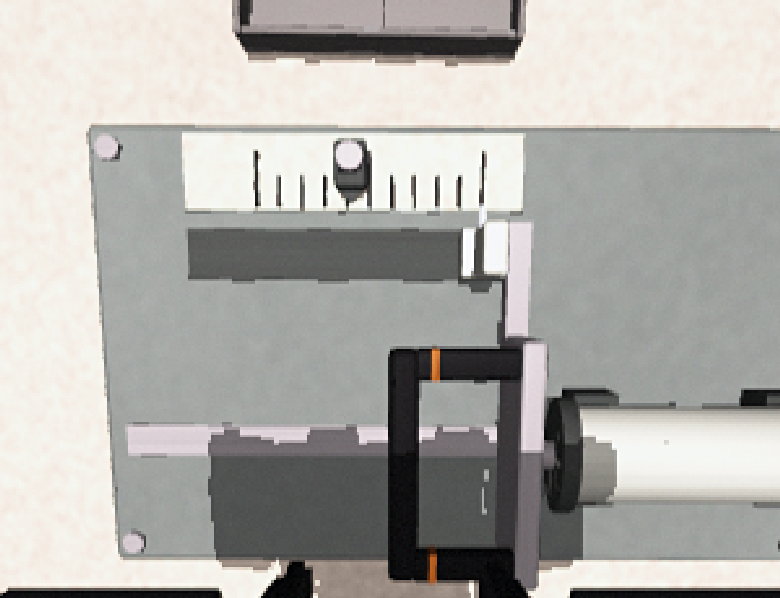

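The marker sits against the pusher, confirmed by a 5 N press. The bar is at crop columns 388-418 and the jaws are open about 38 mm. I'll check the bar's position and then descend.

```bash
python3 - <<'E'
from h import *
s=load('w6');f=lambda x,y:(130+x/2.6,20+y/2.6);a=load('w2')
print([g(ray(s,*f(x,470),.085)).round(1) for x in(388,418,500)],g(pt(s,*f(403,430))).round(1))
print('ys',[g(ray(s,*f(403,y),.085)).round(1) for y in(349,580)])
print('tab tip',[g(ray(s,*f(349,203),.019)).round(1)],'body',[g(ray(s,*f(x,180),.025)).round(1) for x in (334,368)], 'fin top',[g(ray(s,*f(x,245),.076)).round(1) for x in (484,508)])
print('tick0,100',[g(ray(s,*f(x,190),.013)).round(1) for x in (484,257)])
mv(w(-10,0,60),-92.75)
E
```

```text
[array([-4.5, -0.3, 85. ]), array([-16.3,  -0.3,  85. ]), array([-48.5,  -0.4,  85. ])] [-10.3 -16.2  85.2]
ys [array([-10.2, -47.3,  85. ]), array([-10.5,  45.1,  85. ])]
tab tip [array([  13. , -106.9,   19. ])] body [array([  19.1, -115.7,   25. ]), array([   4.4, -115.7,   25. ])] fin top [array([-41., -86.,  76.]), array([-50.2, -86. ,  76. ])]
tick0,100 [array([ -46.8, -113.1,   13. ]), array([  54.2, -112.9,   13. ])]
shift [-0.0016  0.0017  0.1873] turn [ 0.0012 -0.004   0.0014] pos [ 0.4846 -0.0068  0.2473] clk 6.6167 F [ 0.1  0.  -0.9] op 0.0362 yang -92.67
```

Call:
{"api": "apply_moves", "payload": {
  "increments": [
    [0.2,[-0.002,0.002,0.05],[0,0,0]],
    [0.2,[-0.002,0.002,0.1],[0,0,0]],
    [0.2,[-0.002,0.002,0.12],[0,0,0]],
    [0.2,[-0.002,0.002,0.13],[0,0,0]],
    [0.2,[-0.002,0.002,0.13],[0,0,0]],
    [0.2,[-0.002,0.002,0.13],[0,0,0]]
  ]
}}

```text
clock: 7.12
position: [0.482, -0.0088, 0.1154]
tcp_rot: [0.0, 1.0, -0.024, -0.001]
wrist_force: [-1.1, -0.3, -0.0]
opening: 0.0379
```

```bash
python3 - <<'E'
from h import *
mv(w(-10.4,0,60),-92.75); print(g(r.get_obs()['position']))
s=snap('wrist','w7')
E
```

```text
shift [0.0017 0.0001 0.0554] turn [0.0001 0.0016 0.0007] pos [ 0.482  -0.0088  0.1154] clk 7.1167 F [-1.1 -0.3 -0. ] op 0.0379 yang -92.71
[-10.29418447   1.57995828 115.37202881]
```

View pics/w7.png

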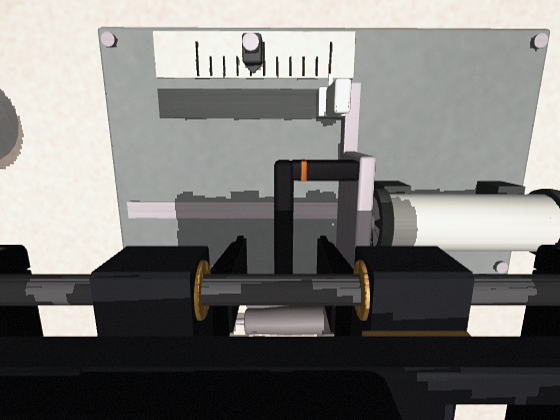

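The bar (284,215) lies midway between the fingertips (240 and 322), clear of the crosshead (345). I'll descend and grip.

Call:
{"api": "apply_moves", "payload": {
  "force": 25,
  "increments": [
    [0.2,[0.001,0,0.02],[0,0,0]],
    [0.2,[0.001,0,0.04],[0,0,0]],
    [0.2,[0.001,0,0.055],[0,0,0]],
    [0.2,[0.001,0,0.055],[0,0,0]],
    [1,[0.001,0,0.055],[0,0,0]],
    [1,[0.001,0,0.055],[0,0,0]],
    [1,[0.001,0,0.055],[0,0,0]],
    [1,[0.001,0,0.055],[0,0,0]],
    [1,[0.001,0,0.055],[0,0,0]],
    [1,[0.001,0,0.055],[0,0,0]],
    [1,[0.001,0,0.055],[0,0,0]]
  ]
}}

```text
clock: 8.08
position: [0.4841, -0.0095, 0.0622]
tcp_rot: [0.001, 1.0, -0.024, 0.001]
wrist_force: [-1.2, -5.1, 6.4]
opening: 0.0115
```

```bash
python3 - <<'E'
from h import *
mv(w(-10.4,0,60),-92.75); print(g(r.get_obs()['position']))
E
```

```text
shift [-0.0005 -0.0005  0.0022] turn [ 0.0015 -0.0025  0.0008] pos [ 0.4841 -0.0095  0.0622] clk 8.0833 F [-1.2 -5.1  6.4] op 0.0115 yang -92.71
[-10.864376    -0.48072338  62.20043714]
```

The bar is gripped (opening 11.5 mm). I'll draw out slowly, well short of the tab first.

Call:
{"api": "apply_moves", "payload": {
  "increments": [
    [1,[0,-0.002,0],[0,0,0]],
    [1,[0,-0.005,0],[0,0,0]],
    [1,[0,-0.009,0],[0,0,0]],
    [1,[0,-0.013,0],[0,0,0]],
    [1,[0,-0.017,0],[0,0,0]],
    [1,[0,-0.021,0],[0,0,0]],
    [1,[0,-0.025,0],[0,0,0]],
    [1,[0,-0.029,0],[0,0,0]],
    [1,[0,-0.033,0],[0,0,0]],
    [1,[0,-0.037,0],[0,0,0]],
    [1,[0,-0.041,0],[0,0,0]],
    [1,[0,-0.044,0],[0,0,0]],
    [1,[0,-0.046,0],[0,0,0]],
    [1,[0,-0.048,0],[0,0,0]],
    [1,[0,-0.048,0],[0,0,0]],
    [1,[0,-0.048,0],[0,0,0]]
  ]
}}

```text
clock: 9.42
position: [0.4864, 0.0373, 0.0622]
tcp_rot: [0.002, 1.0, -0.023, 0.001]
wrist_force: [-0.8, -9.5, 5.0]
opening: 0.0122
```

```bash
python3 - <<'E'
from h import *
mv(w(47,0,60),-92.75); print(g(r.get_obs()['position']))
s=snap('wrist','w8');snap('scene','s8')
cv2.imwrite('pics/w8b.png',cv2.resize(s['pixels'][20:150,180:400],None,fx=3.6,fy=3.6,interpolation=cv2.INTER_NEAREST))
E
```

```text
shift [-0.0005 -0.011   0.0021] turn [ 0.004  -0.0025  0.0013] pos [0.4864 0.0373 0.0622] clk 9.4167 F [-0.8 -9.5  5. ] op 0.0122 yang -92.68
[35.98909486 -0.55096052 62.15824787]
```

View pics/w8.png

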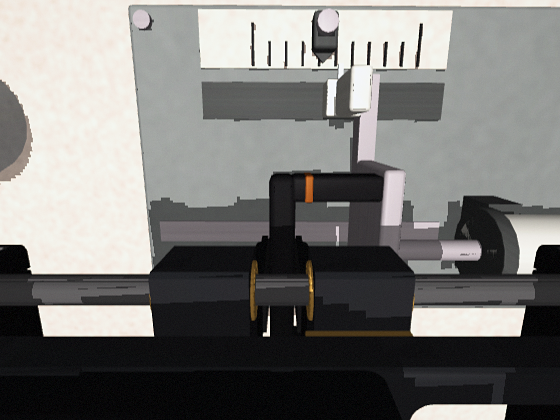

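View pics/s8.png

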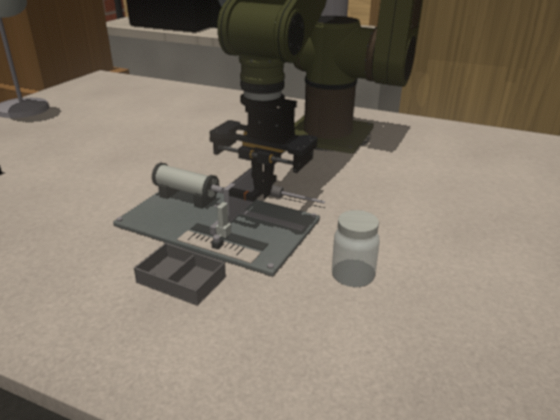

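The handle is drawn out about 47 mm, the fin (357,90) moves with the pusher, and the tab is at (325,35). Measure the remaining gap.

View pics/w8b.png

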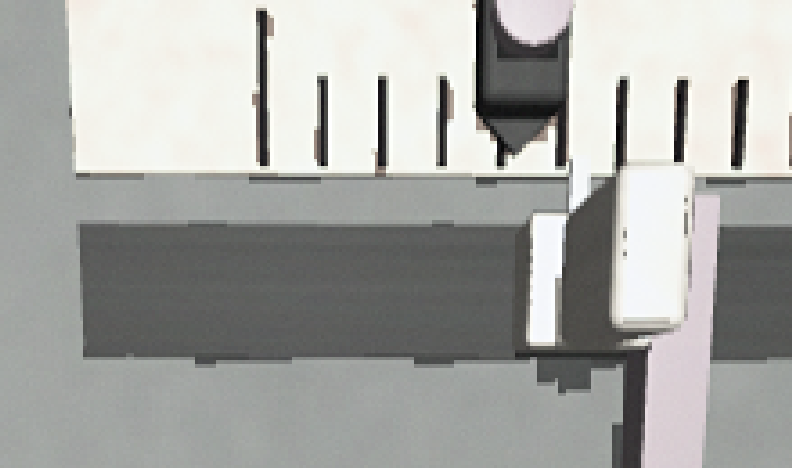

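```bash
python3 - <<'E'
from h import *
s=load('w8');f=lambda x,y:(180+x/3.6,20+y/3.6)
a=load('s8')['pixels'][180:270,170:290]; cv2.imwrite('pics/s8b.png',cv2.resize(a,None,fx=6,fy=6,interpolation=cv2.INTER_CUBIC))
E
```

```text
(no output)
```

View pics/s8b.png

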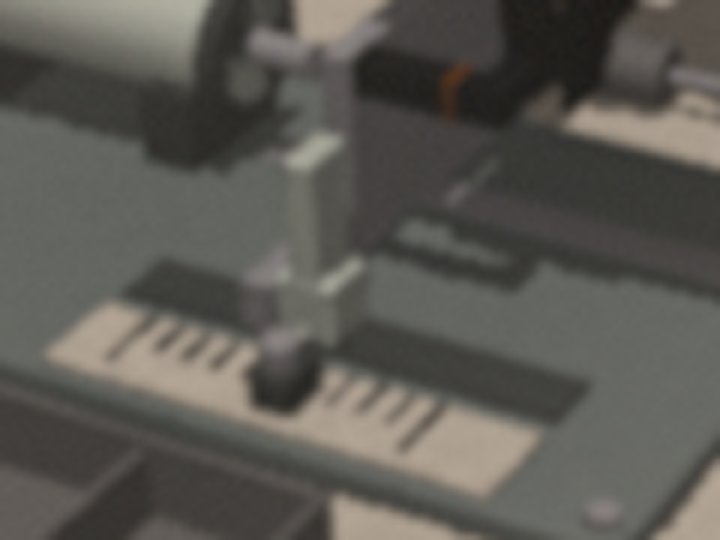

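```bash
python3 - <<'E'
from h import *
s=load('w8');f=lambda x,y:(180+x/3.6,20+y/3.6)
print('tip depth',g(pt(s,*f(514,140))).round(1),'tip',g(ray(s,*f(514,152),.019)).round(1),'body',[g(ray(s,*f(x,112),.02)).round(1) for x in(477,560)])
print('fin top',[g(ray(s,*f(x,240),.076)).round(1) for x in(620,691)],'cube',[g(ray(s,*f(x,290),.035)).round(1) for x in(529,)],'cube left expected fin+10')
print('pointer',g(pt(s,*f(578,190))).round(1),g(pt(s,*f(585,195))).round(1),[g(ray(s,*f(x,190),.055)).round(1) for x in(569,590)])
print('pusher face',g(ray(s,*f(648,400),.032)).round(1))
print('ticks',[g(ray(s,*f(x,120),.013)).round(1) for x in(262,322,382,443,561,621,681,741)])
E
```

```text
tip depth [  13.  -108.9   18.3] tip [  13. -107.   19.] body [array([  19.3, -112.8,   20. ]), array([   5.8, -112.8,   20. ])]
fin top [array([  6.5, -86.1,  76. ]), array([ -2.2, -86.1,  76. ])] cube [array([ 11.9, -83.9,  35. ])] cube left expected fin+10
pointer [   2.3 -101.1   19.4] [   1.  -100.3   19.3] [array([  9.5, -95.2,  55. ]), array([  6.6, -95.3,  55. ])]
pusher face [ -8.3 -67.2  32. ]
ticks [array([  54.8, -113. ,   13. ]), array([  44.7, -113. ,   13. ]), array([  34.6, -113.1,   13. ]), array([  24.4, -113.1,   13. ]), array([   4.5, -113.1,   13. ]), array([  -5.6, -113.1,   13. ]), array([ -15.7, -113.2,   13. ]), array([ -25.8, -113.2,   13. ])]
```

Call:
{"api": "apply_moves", "payload": {
  "increments": [
    [1,[0,-0.002,0],[0,0,0]],
    [1,[0,-0.004,0],[0,0,0]],
    [1,[0,-0.006,0],[0,0,0]],
    [1,[0,-0.008,0],[0,0,0]],
    [1,[0,-0.009,0],[0,0,0]],
    [1,[0,-0.01,0],[0,0,0]],
    [1,[0,-0.0105,0],[0,0,0]],
    [1,[0,-0.0105,0],[0,0,0]],
    [1,[0,-0.0105,0],[0,0,0]]
  ]
}}

```text
clock: 10.27
position: [0.4869, 0.0473, 0.0622]
tcp_rot: [0.003, 1.0, -0.023, 0.001]
wrist_force: [-0.1, -10.0, 5.4]
opening: 0.0118
```

```bash
python3 - <<'E'
from h import *
mv(w(47,0,60),-92.75); print(g(r.get_obs()['position']))
s=snap('wrist','w9')
cv2.imwrite('pics/w9b.png',cv2.resize(s['pixels'][20:150,180:400],None,fx=3.6,fy=3.6,interpolation=cv2.INTER_NEAREST))
E
```

```text
shift [-0.0006 -0.001   0.0022] turn [ 0.005  -0.0025  0.0014] pos [0.4869 0.0473 0.0622] clk 10.2667 F [ -0.1 -10.    5.4] op 0.0118 yang -92.67
[45.97358961 -0.59634992 62.18397458]
```

View pics/w9b.png

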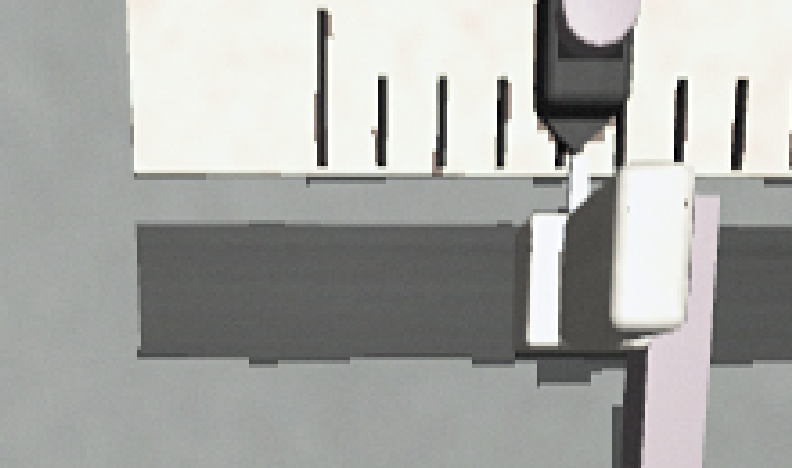

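The pointer (579,185) is about 1 mm short of the tip (573,150). I'll add 1 mm and hold for over a second.

Call:
{"api": "apply_moves", "payload": {
  "increments": [
    [1,[0,-0.0005,0],[0,0,0]],
    [1,[0,-0.001,0],[0,0,0]],
    [1,[0,-0.001,0],[0,0,0]],
    [1,[0,-0.001,0],[0,0,0]],
    [1,[0,-0.001,0],[0,0,0]],
    [1,[0,-0.001,0],[0,0,0]],
    [1,[0,-0.001,0],[0,0,0]],
    [1,[0,-0.001,0],[0,0,0]],
    [1,[0,-0.001,0],[0,0,0]],
    [1,[0,-0.001,0],[0,0,0]],
    [1,[0,-0.001,0],[0,0,0]],
    [1,[0,-0.001,0],[0,0,0]],
    [1,[0,-0.001,0],[0,0,0]],
    [1,[0,-0.001,0],[0,0,0]],
    [1,[0,-0.001,0],[0,0,0]],
    [1,[0,-0.001,0],[0,0,0]],
    [1,[0,-0.001,0],[0,0,0]],
    [1,[0,-0.001,0],[0,0,0]]
  ]
}}

```text
clock: 11.82
position: [0.487, 0.0482, 0.0622]
tcp_rot: [0.003, 1.0, -0.023, 0.001]
wrist_force: [-2.3, -10.6, 6.1]
opening: 0.0118
```

```bash
python3 - <<'E'
from h import *
mv(w(-10.9,-.5,62),-92.75); print(g(r.get_obs()['position']))
s=snap('wrist','w10')
cv2.imwrite('pics/w10b.png',cv2.resize(s['pixels'][20:150,180:400],None,fx=3.6,fy=3.6,interpolation=cv2.INTER_NEAREST))
E
```

```text
shift [-0.0002  0.0577  0.0005] turn [ 0.0053 -0.0025  0.0013] pos [0.487  0.0482 0.0622] clk 11.8167 F [ -2.3 -10.6   6.1] op 0.0118 yang -92.68
[46.83768818 -0.60478805 62.17537392]
```

View pics/w10b.png

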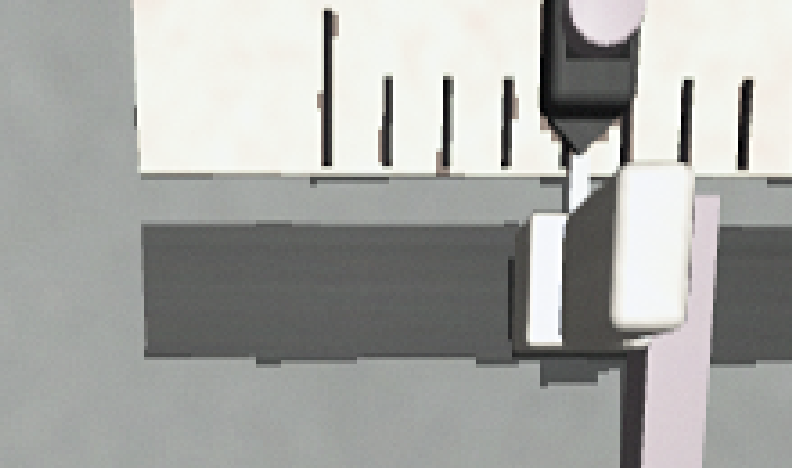

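The pointer (579,185) is now level with the tip (579,152) and was held for about 1.5 s. Easing back at under 50 mm/s.

Call:
{"api": "apply_moves", "payload": {
  "increments": [
    [1,[0,0.001,0],[0,0,0]],
    [1,[0,0.003,0],[0,0,0]],
    [1,[0,0.006,0],[0,0,0]],
    [1,[0,0.01,0],[0,0,0]],
    [1,[0,0.014,0],[0,0,0]],
    [1,[0,0.018,0],[0,0,0]],
    [1,[0,0.022,0],[0,0,0]],
    [1,[0,0.026,0],[0,0,0]],
    [1,[0,0.03,0],[0,0,0]],
    [1,[0,0.034,0],[0,0,0]],
    [1,[0,0.038,0],[0,0,0]],
    [1,[0,0.042,0],[0,0,0]],
    [1,[0,0.046,0],[0,0,0]],
    [1,[0,0.05,0],[0,0,0]],
    [1,[0,0.053,0],[0,0,0]],
    [1,[0,0.056,0],[0,0,0]],
    [1,[0,0.058,0],[0,0,0]],
    [1,[0,0.059,0],[0,0,0]],
    [1,[0,0.0595,0],[0,0,0]],
    [1,[0,0.06,0],[0,0,0]]
  ]
}}

```text
clock: 13.53
position: [0.484, -0.01, 0.0622]
tcp_rot: [0.001, 1.0, -0.024, 0.001]
wrist_force: [-0.0, -3.7, 5.8]
opening: 0.0121
```

Call:
{"api": "apply_moves", "payload": {
  "increments": [
    [1,[0,0,0],[0,0,0]],
    [1,[0,0,0],[0,0,0]],
    [1,[0,0,0],[0,0,0]]
  ]
}}

```text
clock: 13.78
position: [0.484, -0.01, 0.0622]
tcp_rot: [0.001, 1.0, -0.024, 0.001]
wrist_force: [-0.8, -3.8, 5.5]
opening: 0.0117
```

```bash
python3 - <<'E'
from h import *
mv(w(-10.9,-.5,62),-92.75); print(g(r.get_obs()['position']))
s=snap('wrist','w11')
E
```

```text
shift [ 0.     -0.0005  0.0002] turn [ 0.0014 -0.0024  0.0007] pos [ 0.484  -0.01    0.0622] clk 13.7833 F [-0.8 -3.8  5.5] op 0.0117 yang -92.71
[-11.37937532  -0.45318083  62.17843671]
```

View pics/w11.png

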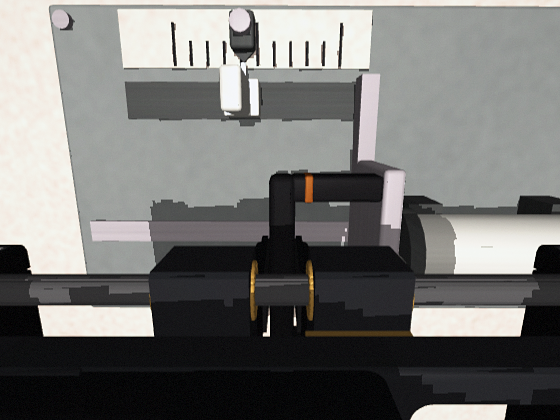

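The marker (231,90) stays at the tab and the pusher is back. I'll nudge 1.5 mm further to confirm the slide is on its stop before letting go.

Call:
{"api": "apply_moves", "payload": {
  "increments": [
    [1,[0,0.0005,0],[0,0,0]],
    [1,[0,0.001,0],[0,0,0]],
    [1,[0,0.0015,0],[0,0,0]],
    [1,[0,0.0015,0],[0,0,0]],
    [1,[0,0.0015,0],[0,0,0]]
  ]
}}

```text
clock: 14.25
position: [0.484, -0.01, 0.0622]
tcp_rot: [-0.001, 1.0, -0.024, 0.001]
wrist_force: [0.1, 2.4, 6.4]
opening: 0.0118
```

The position is unchanged while the force reversed sign, so the slide is on its stop. Releasing.

Call:
{"api": "apply_moves", "payload": {
  "increments": [
    [0.7,[0,0,0],[0,0,0]],
    [0.5,[0,0,0],[0,0,0]],
    [0.3,[0,0,0],[0,0,0]],
    [0.3,[0,0,0],[0,0,0]],
    [0.3,[0,0,0],[0,0,0]],
    [0.3,[0,0,0],[0,0,0]],
    [0.3,[0,0,0],[0,0,0]]
  ]
}}

```text
clock: 14.83
position: [0.4827, -0.0107, 0.0605]
tcp_rot: [-0.0, 1.0, -0.024, -0.0]
wrist_force: [0.1, -0.2, -0.7]
opening: 0.0333
```

```bash
python3 - <<'E'
from h import *
mv(w(-10.4,0,200),-92.75); print(g(r.get_obs()['position']))
E
```

```text
shift [ 0.0008 -0.0018 -0.1395] turn [-0.0001  0.0004  0.0008] pos [ 0.4827 -0.0107  0.0605] clk 14.8333 F [ 0.1 -0.2 -0.7] op 0.0333 yang -92.71
[-12.17096142   0.85334102  60.45237962]
```

Call:
{"api": "apply_moves", "payload": {
  "increments": [
    [0.3,[0,-0.001,-0.01],[0,0,0]],
    [0.3,[0,-0.002,-0.03],[0,0,0]],
    [0.3,[0,-0.002,-0.06],[0,0,0]],
    [0.3,[0,-0.002,-0.1],[0,0,0]],
    [0.3,[0,-0.002,-0.14],[0,0,0]],
    [0.3,[0,-0.002,-0.18],[0,0,0]],
    [0.3,[0,-0.002,-0.2],[0,0,0]],
    [0.3,[0,-0.002,-0.2],[0,0,0]],
    [0.3,[0,-0.002,-0.2],[0,0,0]],
    [0.3,[0,-0.002,-0.2],[0,0,0]]
  ]
}}

```text
clock: 15.67
position: [0.4822, -0.0086, 0.2597]
tcp_rot: [-0.0, 1.0, -0.024, -0.001]
wrist_force: [0.3, -0.1, -1.0]
opening: 0.0333
```

```bash
python3 - <<'E'
from h import *
mv(w(-10.4,0,260),-92.75)
s=snap('wrist','w12');a=snap('scene','s12');snap('side','d12')
cv2.imwrite('pics/w12b.png',cv2.resize(s['pixels'][20:250,130:430],None,fx=2.6,fy=2.6,interpolation=cv2.INTER_NEAREST))
E
```

```text
shift [ 0.0014  0.0003 -0.0004] turn [-0.0002  0.0017  0.0008] pos [ 0.4822 -0.0086  0.2597] clk 15.6667 F [ 0.3 -0.1 -1. ] op 0.0333 yang -92.7
```

View pics/w12b.png

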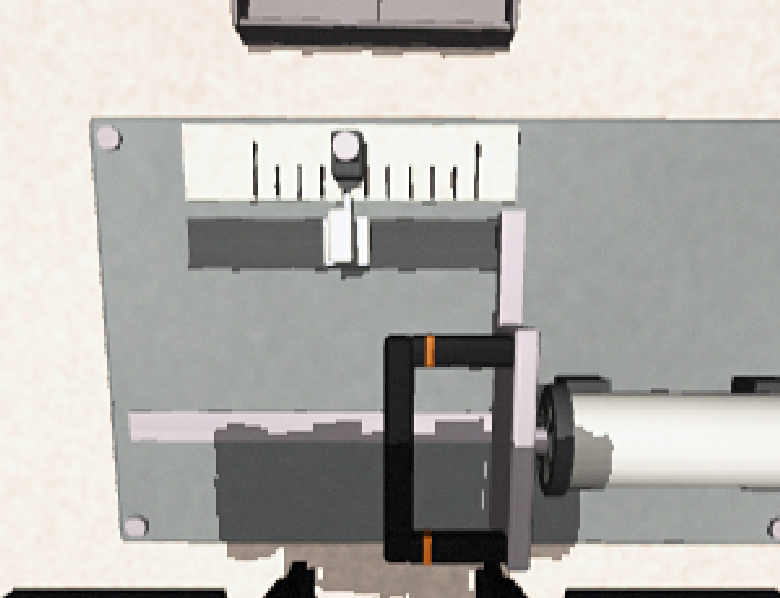

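View pics/d12.png

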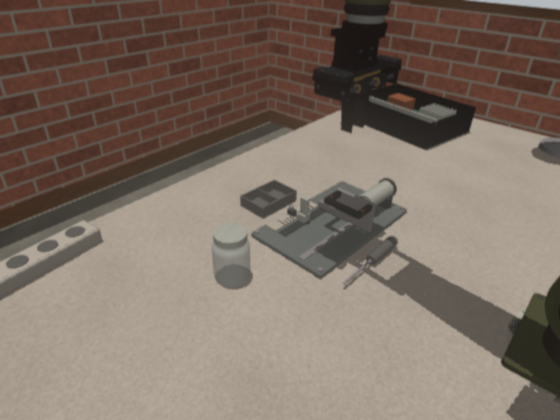

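The marker's pointer (347,200) is level with the tab tip (347,192). The bar is home, at crop columns 384-412, and the jar, tray and screwdriver are unmoved in the side view. One last numeric check, then I'll hand in.

```bash
python3 - <<'E'
from h import *
s=load('w12');f=lambda x,y:(130+x/2.6,20+y/2.6)
print('bar',[g(ray(s,*f(x,470),.085)).round(1)[0] for x in(384,412)],'pusher face',g(ray(s,*f(499,260),.032)).round(1)[0])
print('tip',g(ray(s,*f(347,192),.019)).round(1)[0],'fin top',[g(ray(s,*f(x,240),.076)).round(1)[0] for x in(328,353)])
print(r.close_job())
E
```

```text
bar [np.float64(-4.5), np.float64(-15.9)] pusher face -54.9
tip 12.5 fin top [np.float64(17.2), np.float64(7.5)]
the job is handed in; nothing more can be done
None
```

I finished the proof test and handed the job in at about 16 s of the 51 s allowed. The hand-in gives no verdict, so the figures below are my own measurements.

1. **Marker back:** I slid the marker back against the pusher with the jaws shut. A light 5 N press confirmed it was touching, and the pointer stood at the zero tick.
2. **Draw and hold:** I drew the handle out about 58 mm until the pointer was level with the tab's point, and held it there for about 1.5 s. The wrist force stayed near 11 N.
3. **Return:** I eased the slide back at no more than about 50 mm/s. A small extra nudge met the stop: the position stayed the same and the force changed sign. I then let go and raised the arm clear.

**Last checks:**
- **Marker:** the fin's middle is at gauge x of about 12.4 mm and the tab's point at 12.5 mm, so they are level within about 1 mm.
- **Slide:** the handle bar's centre is at −10.2 mm (−10 expected) and the pusher face at −54.9 mm (−55 expected), so the slide is home.
- **Bystanders:** the jar, screwdriver and parts tray look unmoved in the side view, judged by eye.
- **Robot:** nothing is touching the gripper.

**Disagreements:**
- The tab point read 12 to 14 mm across the views. I settled it by the pointer and tip lining up in the same picture.
- One early two-view check of a handle corner was off by about 5 mm. I discarded it in favour of the other readings, which agreed with each other.

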